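# Switch on the push light in front of the vase

## Task

Switch on the light in front of the white vase: with the fingertips, press its domed lens lightly down until it switches, let it spring back up and withdraw. Do not grasp, shift or lift the light, and leave the two other lights, the display pieces and the shelf with its drawer alone.

Things in the scene. Friction and masses are not known exactly. Their poses are not given: they have to be found in the camera images.
- vase_light_top (a point): The point to press: the top centre of the opal domed lens of the push light in front of the white vase (the light on the robot's side of the vase and a little to its right, 109 to 130 mm from it, centre to centre). It is 26 mm above the shelf and moves down with the lens.
- vase_lens (a joint): How far that lens is pressed down, in m: 0 up, 0.006 fully down. A spring returns it: it starts to move at 2.4 N, switches on at 0.0025 (about 4.8 N), bottoms at 8 N. The whole lens, 62 mm across, is the push button; it rises 13 mm above the rim of the base.
- vase_light: That battery push light: dark round base 77 mm across and 13 mm high with the opal domed lens on it, 26 mm high in all, 140 g, standing loose on the shelf on a rubber foot. Origin: centre of its underside, z up.
- mortar_light: Identical battery push light standing loose on the shelf: dark round base 77 mm across, opal domed lens, 26 mm high in all, its lens also springy. Stands in front of the mortar; leave alone. Origin: centre of its underside.
- jars_light: Identical battery push light standing loose on the shelf: dark round base 77 mm across, opal domed lens, 26 mm high in all, its lens also springy. Stands in front of the two jars; leave alone. Origin: centre of its underside.
- vase: White ceramic vase, 150 mm tall, belly 80 mm across at 45 mm height, neck 26 to 34 mm across. Loose on the shelf. Origin: centre of its underside. It stands left, in the middle or right on the shelf, as do the mortar and the jars.
- mortar: Black granite mortar, 124 mm across the rim, 85 mm high, on the trivet. Origin: centre of its underside.
- pestle: Black granite pestle, 152 mm long, 36 mm thick, lying on the shelf beside the mortar along its own x axis. Origin: under its middle, on the shelf.
- jar_a: Small glass jar with bamboo twist lid, 56 mm across, 85 mm high. Origin: centre of its underside.
- jar_b: The second such jar, about 70 mm from the first. Origin: centre of its underside.
- trivet: Round grey silicone trivet under the mortar, 140 mm across, 7 mm thick, loose on the shelf. Origin: centre of its underside.
- shelf: Fixed oak shelf 270 mm deep (its x) and 900 mm wide (its y); its top face is 150 mm above the worktop, its front edge faces the robot at x = -135 mm in its frame. Origin: on the worktop under the middle of the board; x points away from the robot. Behind it a low tiled wall, 167 mm high; under it a drawer, 522 mm wide.
- tray_front (a joint): Tilt of the drawer's oak front under the shelf, in rad: 0 shut, 0.6 fully tilted out towards the robot about its lower edge; it stays where it is. Its brass knob reaches at most 45 mm beyond the shelf's front edge, about 75 mm above the worktop. Leave alone.
There are look-alikes about, which are no part of the job. There is more than one size of the vase; the job needs the larger. What is shaped like the vase_light but yellow is not meant.

How it is judged:
By the outcome, as a careful person would: the job done as asked, in the order asked, and still so for the second after the job is handed in, with the robot touching nothing.
It also fails if it takes over 32 s, if anything falls off the work surface, if the arm or the gripper's body presses on something with over 40 N, if the wrist force passes 120 N, or if a joint passes its speed limit or range.

## Robot

A 6-joint arm with a two-finger parallel gripper is mounted at the origin on the work surface. World frame = base frame: x ahead of the robot, y to its left, z up, the work surface at z = 0. Lengths are in mm, angles in degrees, forces in N, time in s.
With the tool pointing down it reaches from about 150 to 775 mm from the base axis. Payload 6.1 kg.
Tool frame: the origin (TCP) lies midway between the tips of the shut fingers; the grasp point (between the pads) lies robot.pinch_z behind it (robot.pinch_z is the distance from the TCP to the grasp point, in mm); z points along the fingers, y is the line along which they close (so a half turn about z gives the same grasp; the last joint's range is limited). The gripper opens to 85 mm and grips with 20 to 120 N. Pads are 22 mm wide; open, the fingers measure 114 mm over their backs; the gripper's body (76 mm by 85 mm) begins 54 mm behind the grasp point. The pads swing forward as they close: fully open they stand 13 mm farther back than shut.
Start: joints at [-70.073, 7.208, -2.269, 80.523, 0, 90], TCP at [178.929, -493.551, 231.295] pointing down, gripper open.
Joint ranges: [-155.77, 155.77], [-54.66, 111.73], [-72.52, 77.12], [-102.08, 115.82], [-83.92, 84.16], [-180, 180]. Speed limits (degrees/s): [136.94, 136.94, 172.46, 180, 180, 180].

## Interface

Orientations are given as [roll, pitch, yaw] about the fixed x, y, z axes, in that order (R = Rz(yaw) Ry(pitch) Rx(roll)).
In Python, from rig import robot gives the robot as it stands. The module is installed in compiled form; this text tells all that it offers.
- The arm moves only by the shell command python3 -m inch 'ROWS' [FORCE]. ROWS is JSON, a list that holds one entry, the list of rows, each a list of 7 numbers: the turn, a rotation vector about the tool's x, y, z in rad, then the shift along the tool's x, y, z in m, then the finger opening in m, from 0 to 0.0854. In form: [[[wx, wy, wz, x, y, z, hand], ...]]. A call has 1 to 8 rows; each row shifts and turns the commanded pose from where the row before left it, along the tool's axes as they then stand; what a row does not reach is not made up. A row lasts 1/10 s, in which the tool goes at most 50 mm and 8.59 degrees, less where a joint would pass 70% of its speed; a pose out of reach is approached as far as the arm can. A call with a gripper value outside its range is refused whole. The fingers move at their own pace and stop on an object; FORCE is the grip in N (left out, the last holds). Time passes only in rows, so rows that do not move let the fingers close. It gives the time, the measured TCP pose, the force, the opening and the grip force at its end, in the units of the state.
- robot.state(): the state, without advancing time (a new reading comes with each control period).
- robot.grab_frame(name): name is "side" or "top" or "wrist"; returns the picture (420x560x3 uint8, red, green, blue); there is no depth.
- robot.camera_model(name): a dict with "fovy" (degrees; the focal length in pixels is half the picture's height over the tangent of half this angle, whatever the lens; pixels are square), "cx", "cy" (the principal point, pixels), "extrinsics" (4x4, takes a point from camera to world coordinates). Camera axes: x right, y up, looking along -z (the intrinsics and any distortion apply to the point x, -y, -z); pixel columns grow to the right and rows downward; lengths in mm; the calibration is good to about 2 mm. A picture is of the moment at which its call begins: read the wrist's pose just before it. camera_model takes no time and is no camera call; for the wrist camera it gives the pose at the moment of the call.
- robot.close_job(): hands the job in; it is judged then, once.
Trained networks look in the newest picture that a camera, given by its name, has taken for a name from the list of things; names that differ only in an ending like _2 or _b are one class to them, and where a whole thing is asked for, a point or a joint stands for the part that bears it (a point fixed in the world has none). Each returns a list of dicts, best first, with "confidence" (0 to 1); they miss things now and then, are a little off and sometimes report something else, mostly with a low value. They report only what shows in the picture. A call takes as long as a camera call. They do not tell look-alikes from the thing itself.
- robot.find_in(camera, label): "point" ([column, row] in pixels, amid what is visible of it).
The state is a dict: "time": time; "joint_positions": joint angles; "qd": joint speeds; "joint_torque": joint torques, N m; "tcp_pos": TCP position; "tool_rot": TCP orientation; "contact_force": force on the tool from outside, world axes, zero at the start; "torque": the same for the moment, N m; "finger_gap": opening from 0.0 (shut) to 1.0 (fully open); "grasp_force": force on a finger pad.
Only numpy, scipy, OpenCV 4.12 (cv2) and the standard library are available. Lean on these libraries where they do the work, as an engineer would, in place of code of your own. Each camera call takes 0.05 s, during which the arm holds its last target. There are 200 camera calls.

## Working session

There is one attempt and no reset: what is moved stays moved. The work goes in short steps, Python scripts to look and compute and a shell command to move; the robot and the scene stay as the last step left them, time stands still between calls to the robot, and variables do not carry over. Pictures are saved under pics/ and viewed, at most 10 in all, crops included, and the job is handed in when it is done.

```bash
mkdir -p pics
cat > h.py <<'E'
from rig import robot
import numpy as np, cv2
def save(cam,fn):
    im=robot.grab_frame(cam); cv2.imwrite('pics/'+fn,cv2.cvtColor(im,cv2.COLOR_RGB2BGR)); return im
def ray(cam,uv,m=None):
    m=m or robot.camera_model(cam); f=210/np.tan(np.radians(m['fovy'])/2)
    T=np.array(m['extrinsics']); d=np.array([(uv[0]-m['cx'])/f,-(uv[1]-m['cy'])/f,-1])
    return T[:3,3],T[:3,:3]@d
def at_z(cam,uv,z,m=None):
    o,d=ray(cam,uv,m); return o+d*(z-o[2])/d[2]
def tri(r):
    A=0;b=0
    for o,d in r:
        d=d/np.linalg.norm(d);P=np.eye(3)-np.outer(d,d);A=A+P;b=b+P@o
    return np.linalg.solve(A,b)
E
python3 - <<'E'
from h import *
a=save('top','t.png');b=save('side','s.png')
np.set_printoptions(precision=1,suppress=True)
for c in('top','side'):
    m=robot.camera_model(c);print(c,{k:v for k,v in m.items()})
    for l in('vase_light','vase','shelf'):
        print(l,[(np.round(x['point']),round(x['confidence'],2),at_z(c,x['point'],176 if 'light' in l else 200)) for x in robot.find_in(c,l)])
print(robot.state())
E
python3 -c "
import cv2;print(1)"
```

```text
top {'fovy': 55.62700528843711, 'cx': 279.0632355446172, 'cy': 209.59627414291353, 'extrinsics': array([[  0. ,   1. ,  -0.1, 466. ],
       [ -1. ,   0. ,  -0. ,  41.3],
       [ -0. ,   0.1,   1. , 999.5],
       [  0. ,   0. ,   0. ,   1. ]])}
vase_light [(array([280., 271.]), 0.85, array([399.9,  54.9, 176. ])), (array([226., 220.]), 0.83, array([503. , 168.2, 176. ])), (array([321., 152.]), 0.56, array([646.5, -28.3, 176. ]))]
vase [(array([197., 166.]), 0.8, array([612.3, 224.5, 200. ])), (array([221., 285.]), 0.66, array([371.6, 171.7, 200. ]))]
shelf [(array([307., 146.]), 0.64, array([654. ,   1.8, 200. ]))]
side {'fovy': 56.7904766999201, 'cx': 277.0323147534939, 'cy': 204.36116512249936, 'extrinsics': array([[   1. ,    0.2,   -0.2,  360.2],
       [  -0.2,    0.7,   -0.7, -592.9],
       [  -0. ,    0.7,    0.7,  802.9],
       [   0. ,    0. ,    0. ,    1. ]])}
vase_light [(array([263., 153.]), 0.75, array([503.1, 156.5, 176. ])), (array([228., 232.]), 0.72, array([376. , -74.2, 176. ]))]
vase [(array([300., 122.]), 0.92, array([620.2, 223.3, 200. ])), (array([211., 189.]), 0.85, array([358.5,  36.7, 200. ]))]
shelf [(array([290., 199.]), 0.7, array([519.7, -37.9, 200. ])), (array([362., 287.]), 0.69, array([ 582.7, -278.5,  200. ]))]
{'time': 0.4, 'joint_positions': array([-70.1,   7.2,  -2.3,  80.5,   0. ,  90. ]), 'qd': array([-0.,  0.,  0., -0., -0., -0.]), 'joint_torque': array([  0. , -43.5,  35.3,   0. ,   0. ,  -0. ]), 'tcp_pos': array([ 178.9, -493.5,  231.2]), 'tool_rot': array([-180. ,   -0. ,   19.9]), 'contact_force': array([ 0.4, -0. ,  1. ]), 'torque': array([-0., -0.,  0.]), 'grasp_force': 0.0, 'finger_gap': 1.004132180025907}
1
```

View pics/t.png

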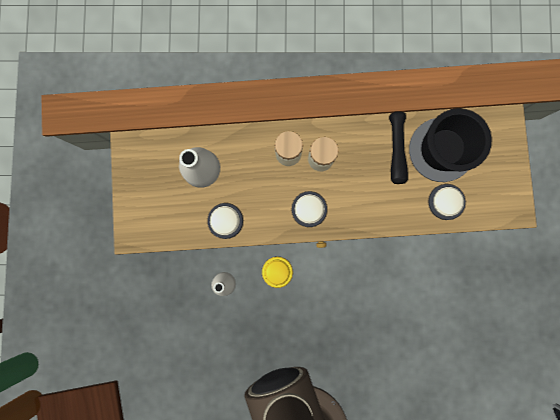

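View pics/s.png

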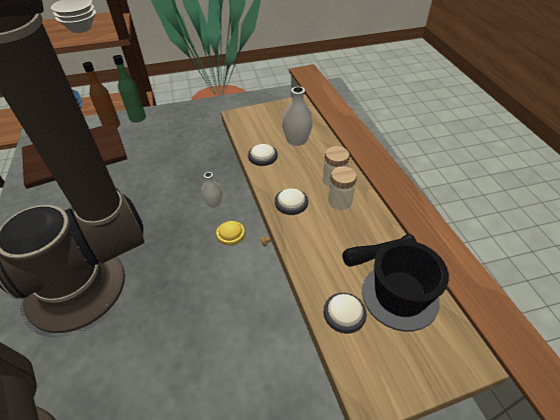

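The top view shows three white lights on the shelf at (225,220), (309,209) and (447,201), plus a yellow one at (277,271). The large vase stands at (200,166), and the small vase at (222,284) is off the shelf. The light at (225,220) lies on the robot's side of the large vase and slightly to its right, so it fits. I'll confirm this with a crop and triangulate its position.

Run:
```python
from h import *
np.set_printoptions(precision=1,suppress=True)
def blob(cam,near):
    im=robot.grab_frame(cam); hsv=cv2.cvtColor(im,cv2.COLOR_RGB2HSV)
    mk=((hsv[...,2]>175)&(hsv[...,1]<50)).astype(np.uint8)
    n,l,s,c=cv2.connectedComponentsWithStats(mk)
    i=1+np.argmin(np.hypot(*(c[1:]-near).T)+1e3*(s[1:,4]<60)); return c[i],s[i],im
for nm,t,sd in(('vase',(225,220),(263,154)),('jars',(309,209),(291,200)),('mortar',(447,201),(345,312))):
    a,sa,im=blob('top',t);b,sb,_=blob('side',sd)
    print(nm,a,sa,b,sb,'tri',tri([ray('top',a),ray('side',b)]),'at z171',at_z('top',a,171),at_z('side',b,171))
    if nm=='vase': cv2.imwrite('pics/c.png',cv2.cvtColor(cv2.resize(im[120:270,110:350],None,fx=3,fy=3,interpolation=2),cv2.COLOR_RGB2BGR))
print('vase neck',tri([ray('top',(188,158)),ray('side',(298,91))]))
print('small neck',tri([ray('top',(219,287)),ray('side',(208,175))]))
```

```text
vase [223.2 220.2] [210 206  28  29 607] [261.9 150.2] [251 144  23  13 230] tri [503.5 173.9 170.6] at z171 [502.6 174.  171. ] [504.4 173.3 171. ]
jars [308.5 208.5] [295 195  28  28 622] [290.7 196.7] [278 189  26  17 340] tri [529.7  -4.1 169.6] at z171 [528.5  -3.8 171. ] [530.4  -5.5 171. ]
mortar [448. 201.] [434 187  29  29 659] [344.9 307.9] [329 294  33  29 725] tri [ 547.9 -294.1  168.6] at z171 [ 546.5 -292.7  171. ] [ 548.4 -295.4  171. ]
vase neck [609.9 219.4 295.8]
small neck [357.5 190.7 105.8]
```

View pics/c.png

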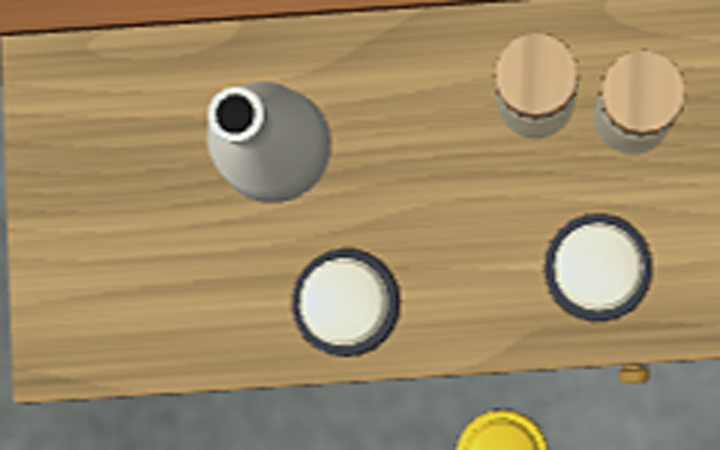

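```bash
python3 -m inch '[[[0,0,0,0,0,-0.03,0],[0,0,0,0,0,-0.02,0]]]' 20
```

```text
time: 0.9
tcp_pos: [178.8, -493.4, 282.3]
tool_rot: [-180.0, -0.0, 19.9]
contact_force: [-0.4, -0.8, 0.2]
finger_gap: 0.692
grasp_force: 0.0
```

The crop confirms the choice. The large vase's mouth measures 296 mm high, so it is the 150 mm vase on the shelf. The light below right of it, at crop (346,302), is white and about 116 mm away, which fits the given 109–130 mm. I'll swing over to it now.

```bash
python3 -m inch '[[[0,0,-0.095,0.05,-0.0024,0,0],[0,0,-0.095,0.05,-0.0024,0,0],[0,0,-0.095,0.05,-0.0024,0,0],[0,0,-0.095,0.05,-0.0024,0,0],[0,0,-0.095,0.05,-0.0024,0,0],[0,0,-0.095,0.05,-0.0024,0,0],[0,0,-0.095,0.05,-0.0024,0,0],[0,0,-0.095,0.05,-0.0024,0,0]]]' && python3 -m inch '[[[0,0,-0.095,0.05,-0.0024,0,0],[0,0,-0.095,0.05,-0.0024,0,0],[0,0,-0.095,0.05,-0.0024,0,0],[0,0,-0.095,0.05,-0.0024,0,0],[0,0,-0.095,0.05,-0.0024,0,0],[0,0,-0.095,0.05,-0.0024,0,0],[0,0,-0.05,0.025,-0.001,0,0],[0,0,0,0,0,0,0]]]'
python3 - <<'E'
from h import *
np.set_printoptions(precision=1,suppress=True)
print(robot.state()['joint_positions'])
m=robot.camera_model('wrist');print(m)
save('wrist','w1.png')
for x in robot.find_in('wrist','vase_light'): print(np.array(x['point']),x['confidence'],at_z('wrist',x['point'],170,m))
print(at_z('top',(225.3,220.7),163))
E
```

```text
time: 1.7
tcp_pos: [471.7, -231.9, 281.1]
tool_rot: [180.0, 0.0, 63.7]
contact_force: [0.9, -0.0, 0.7]
finger_gap: 0.001
grasp_force: 0.0
time: 2.5
tcp_pos: [518.6, 85.6, 281.3]
tool_rot: [180.0, -0.0, 99.3]
contact_force: [-0.4, -0.3, 0.6]
finger_gap: 0.002
grasp_force: 0.0
[ 9.4  7.6  4.5 86.9  0.  90. ]
{'fovy': 58.31311061319351, 'cx': 277.92025770784767, 'cy': 212.82757365740233, 'extrinsics': array([[  1. ,  -0.2,  -0. , 508.6],
       [  0.2,   1. ,   0.3, 149.7],
       [  0. ,  -0.3,   1. , 424.8],
       [  0. ,   0. ,   0. ,   1. ]])}
[156.7 172.2] 0.96 [433.6  97.1 170. ]
[276.8  76.6] 0.62 [504.4 171.  170. ]
[501.8 170.8 163. ]
```

View pics/w1.png

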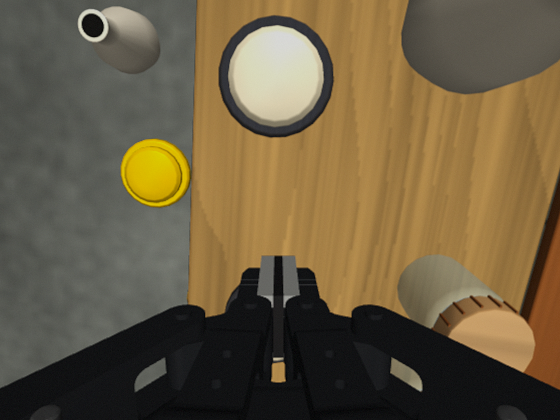

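The wrist view shows the light's base ring centred at about (276,77), with a white lens. The large vase is to the upper right, and the yellow light is at (155,172), off the shelf. All views agree on about (503.5, 171). I'll move above it.

```bash
python3 -m inch '[[[0,0,0,0.04,-0.0005,0,0],[0,0,0,0.04,-0.0005,0,0],[0,0,0,0.0067,0,0.02,0],[0,0,0,0,0,0.03,0],[0,0,0,0,0,0.02,0],[0,0,0,0,0,0,0],[0,0,0,0,0,0,0]]]'
python3 - <<'E'
from h import *
np.set_printoptions(precision=2,suppress=True)
s=robot.state();print(s['tcp_pos'],s['tool_rot'],s['contact_force'],s['finger_gap'])
save('wrist','w2.png');m=robot.camera_model('wrist')
for x in robot.find_in('wrist','vase_light'): print(np.array(x['point']),x['confidence'],at_z('wrist',x['point'],170,m))
im=robot.grab_frame('side');cv2.imwrite('pics/s2.png',cv2.cvtColor(cv2.resize(im[60:230,180:380],None,fx=3,fy=3,interpolation=2),cv2.COLOR_RGB2BGR))
E
```

```text
time: 3.3
tcp_pos: [504.8, 166.9, 211.7]
tool_rot: [-180.0, 0.0, 98.9]
contact_force: [0.0, 1.2, 0.2]
finger_gap: 0.003
grasp_force: 0.0
[504.78 166.9  211.75] [-179.99    0.01   98.87] [0.03 1.2  0.19] 0.002710713303093038
[141.9 264.9] 0.8 [436.54 142.58 170.  ]
[277.9 214.5] 0.75 [503.64 181.15 170.  ]
```

View pics/w2.png

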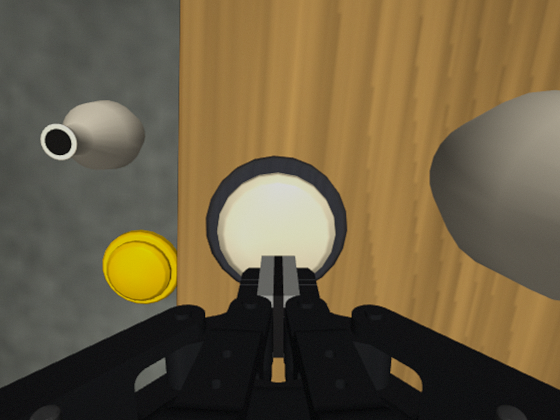

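View pics/s2.png

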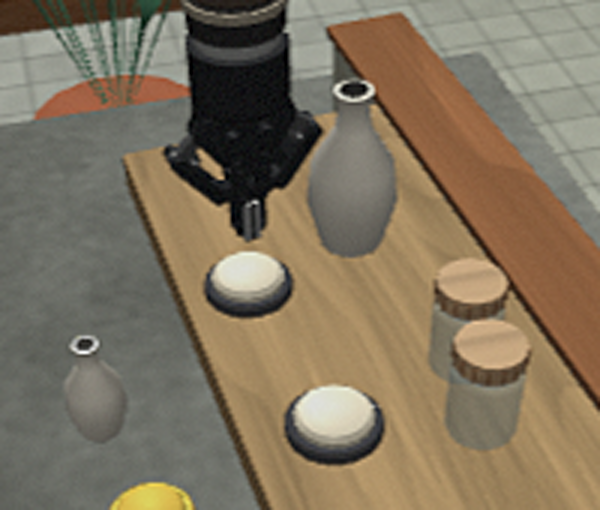

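The wrist view shows the fingertips just above the lens. The base ring spans columns 207–347 with its top at row 156, and the side view shows the shut fingers above the light. I'll fit the ring to get its centre.

Run:
```python
from h import *
from scipy.optimize import least_squares
m=robot.camera_model('wrist');f=210/np.tan(np.radians(m['fovy'])/2);T=np.linalg.inv(m['extrinsics'])
a=np.linspace(0,2*np.pi,200)
def ext(c,r,z):
    P=np.stack([c[0]+r*np.cos(a),c[1]+r*np.sin(a),0*a+z,0*a+1]);q=T@P
    u=m['cx']+f*q[0]/-q[2];v=m['cy']-f*q[1]/-q[2];return np.array([u.min(),u.max(),v.min()])
for nm,o,r,z in(('base',[207,347,156],38.5,163),('base low',[207,347,156],38.5,157),('lens',[218,336,172],31,164)):
    s=least_squares(lambda c:ext(c,r,z)-o,[503,171]);print(nm,s.x.round(1),s.fun.round(1))
```

```text
base [504.9 172.1] [-1.7  1.7  0.2]
base low [505.  171.5] [ 0.4 -0.4 -0. ]
lens [505.  171.6] [ 1.1 -1.1 -0.1]
```

```bash
python3 -m inch '[[[0,0,0,0.0045,0.0005,0.01,0],[0,0,0,0,0,0.012,0],[0,0,0,0,0,0.007,0],[0,0,0,0,0,0,0],[0,0,0,0,0,0,0],[0,0,0,0,0,0,0]]]'
```

```text
time: 4.05
tcp_pos: [504.5, 172.6, 182.6]
tool_rot: [180.0, -0.0, 99.0]
contact_force: [0.3, -0.7, -0.2]
finger_gap: -0.0
grasp_force: 0.0
```

```bash
python3 -m inch '[[[0,0,0,-0.001,0,0.002,0],[0,0,0,0,0,0.002,0],[0,0,0,0,0,0,0],[0,0,0,0,0,0,0]]]'; python3 -m inch '[[[0,0,0,0,0,0.001,0],[0,0,0,0,0,0,0],[0,0,0,0,0,0,0]]]';  python3 -m inch '[[[0,0,0,0,0,0.001,0],[0,0,0,0,0,0,0],[0,0,0,0,0,0,0]]]'
```

```text
time: 4.45
tcp_pos: [504.5, 171.5, 178.3]
tool_rot: [-180.0, 0.0, 99.0]
contact_force: [-0.1, 1.6, -0.6]
finger_gap: 0.001
grasp_force: 0.0
time: 4.75
tcp_pos: [504.5, 171.6, 177.3]
tool_rot: [-180.0, -0.0, 99.0]
contact_force: [-0.6, -0.2, 0.1]
finger_gap: -0.002
grasp_force: 0.0
time: 5.05
tcp_pos: [504.4, 171.6, 176.3]
tool_rot: [-180.0, 0.0, 99.0]
contact_force: [0.0, 0.6, -0.0]
finger_gap: 0.004
grasp_force: 0.0
```

```bash
python3 -m inch '[[[0,0,0,0,0,0.001,0],[0,0,0,0,0,0,0],[0,0,0,0,0,0,0]]]'; python3 -m inch '[[[0,0,0,0,0,0.001,0],[0,0,0,0,0,0,0],[0,0,0,0,0,0,0]]]'
```

```text
time: 5.35
tcp_pos: [504.5, 171.6, 175.6]
tool_rot: [180.0, -0.0, 99.0]
contact_force: [-0.6, -0.2, 1.2]
finger_gap: 0.002
grasp_force: 1.3
time: 5.65
tcp_pos: [504.5, 171.6, 174.5]
tool_rot: [180.0, -0.0, 99.0]
contact_force: [-0.5, 0.2, 3.2]
finger_gap: 0.002
grasp_force: 1.8
```

Contact was at about 175.6, near the expected 176. I'll press in further 1 mm steps.

```bash
python3 -m inch '[[[0,0,0,0,0,0.001,0],[0,0,0,0,0,0,0],[0,0,0,0,0,0,0]]]'; python3 -m inch '[[[0,0,0,0,0,0.001,0],[0,0,0,0,0,0,0],[0,0,0,0,0,0,0]]]'; python3 -m inch '[[[0,0,0,0,0,0.001,0],[0,0,0,0,0,0,0],[0,0,0,0,0,0,0]]]'
```

```text
time: 5.95
tcp_pos: [504.5, 171.6, 173.4]
tool_rot: [180.0, -0.0, 99.0]
contact_force: [-0.7, -0.1, 5.2]
finger_gap: -0.001
grasp_force: 2.2
time: 6.25
tcp_pos: [504.5, 171.6, 172.4]
tool_rot: [180.0, -0.0, 99.0]
contact_force: [-0.6, 0.8, 4.9]
finger_gap: 0.0
grasp_force: 2.7
time: 6.55
tcp_pos: [504.6, 171.6, 171.6]
tool_rot: [180.0, -0.0, 99.0]
contact_force: [-1.3, -0.1, 6.2]
finger_gap: -0.002
grasp_force: 3.1
```

The lens has travelled about 4 mm at about 6 N, past the switching point. I'll lift off straight up and check.

```bash
python3 -m inch '[[[0,0,0,0,0,-0.002,0],[0,0,0,0,0,-0.003,0],[0,0,0,0,0,-0.005,0],[0,0,0,0,0,-0.02,0],[0,0,0,0,0,-0.03,0],[0,0,0,0,0,-0.04,0],[0,0,0,0,0,0,0],[0,0,0,0,0,0,0]]]'; python3 -m inch '[[[0,0,0,-0.04,0,0,0],[0,0,0,-0.04,0,0,0],[0,0,0,0,0,0,0],[0,0,0,0,0,0,0],[0,0,0,0,0,0,0]]]'
python3 - <<'E'
from h import *
w=save('wrist','w3.png');t=robot.grab_frame('top');o=cv2.imread('pics/t.png')[...,::-1]
for p in((225,220),(309,209),(447,201)):
    print([i[p[1]-6:p[1]+6,p[0]-6:p[0]+6].mean((0,1)).round() for i in(o,t)])
E
```

```text
time: 7.35
tcp_pos: [505.0, 171.7, 271.8]
tool_rot: [179.9, -0.0, 99.0]
contact_force: [-0.5, 0.2, -0.4]
finger_gap: 0.001
grasp_force: 0.0
time: 7.85
tcp_pos: [516.6, 93.0, 270.3]
tool_rot: [-179.9, -0.0, 99.0]
contact_force: [0.4, -0.2, 0.2]
finger_gap: -0.005
grasp_force: 0.0
[array([226., 229., 214.]), array([76., 66., 57.])]
[array([226., 229., 216.]), array([250., 251., 245.])]
[array([226., 230., 217.]), array([250., 251., 245.])]
```

View pics/w3.png

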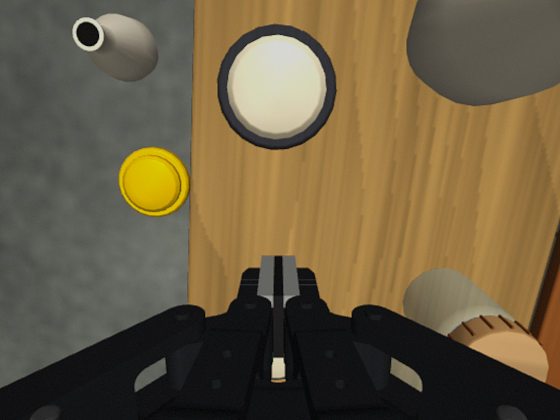

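Run:
```python
from h import *
a,b=[cv2.imread(f'pics/{n}.png') for n in('w1','w3')]
print(a[60:95,260:295].mean((0,1)),b[70:105,260:295].mean((0,1)),a[155:165,145:165].mean((0,1)),b[165:175,145:165].mean((0,1)))
im=robot.grab_frame('side');o=cv2.imread('pics/s.png')[...,::-1]
for p in((263,151),(291,198),(345,308)): print([i[p[1]-3:p[1]+3,p[0]-6:p[0]+6].mean((0,1)).round() for i in(o,im)])
d=np.abs(o.astype(int)-im).max(2)>40
print('changed near vase/light',d[85:165,240:315].sum(),'jars',d[150:215,275:360].sum(),'mortar',d[235:335,325:450].sum())
m=robot.camera_model('wrist');print(at_z('wrist',(277,87),163,m))
```

```text
[189.71265306 215.07836735 216.72734694] [189.14530612 214.53061224 215.81142857] [  0.    196.665 218.865] [  0.    195.165 217.775]
[array([221., 220., 204.]), array([222., 220., 204.])]
[array([221., 220., 202.]), array([221., 220., 202.])]
[array([220., 218., 195.]), array([221., 218., 195.])]
changed near vase/light 1785 jars 0 mortar 0
[504.05223601 172.44004615 163.        ]
```

The renderer shows no glow, but force and travel (6.2 N, about 4 mm) are both well past the 2.5 mm / 4.8 N switching point. The lens is back up, the light hasn't moved, and the arm is clear of everything.

```bash
python3 -c "
from rig import robot
print(robot.close_job())"
```

```text
the job is handed in; nothing more can be done
None
```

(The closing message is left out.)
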